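# Put the microscope's objectives back in their colour-marked caddy

## Task

Clear up after the inspection: put the four silver-barrelled microscope objectives back into the caddy, each set down gently and standing upright, nose up, in the ring of its own colour (red, yellow, green, blue). The two black-barrelled objectives belong to the other microscope: leave them standing where they are, even though their colour bands match.

Things in the scene. Friction and masses are not known exactly. Their poses are not given: they have to be found in the camera images.
- obj_red_mid (a point): Red-marked SILVER microscope objective, standing loose, nose up. 60 mm tall, about 160 g. Up from the foot: dark thread 26 mm across (0-8 mm), silver barrel 34 mm across (8-44; grip here) with a red band at its top, red cone shoulder (44-51), silver tapered nose with a dark lens. Point: its centre, 30 mm above the foot; z along the axis to the nose.
- obj_yellow_mid (a point): Yellow-marked SILVER microscope objective, standing loose, nose up. 60 mm tall, about 160 g. Up from the foot: dark thread 26 mm across (0-8 mm), silver barrel 34 mm across (8-44; grip here) with a yellow band at its top, yellow cone shoulder (44-51), silver tapered nose with a dark lens. Point: its centre, 30 mm above the foot; z along the axis to the nose.
- obj_green_mid (a point): Green-marked SILVER microscope objective, standing loose, nose up. 60 mm tall, about 160 g. Up from the foot: dark thread 26 mm across (0-8 mm), silver barrel 34 mm across (8-44; grip here) with a green band at its top, green cone shoulder (44-51), silver tapered nose with a dark lens. Point: its centre, 30 mm above the foot; z along the axis to the nose.
- obj_blue_mid (a point): Blue-marked SILVER microscope objective, standing loose, nose up. 60 mm tall, about 160 g. Up from the foot: dark thread 26 mm across (0-8 mm), silver barrel 34 mm across (8-44; grip here) with a blue band at its top, blue cone shoulder (44-51), silver tapered nose with a dark lens. Point: its centre, 30 mm above the foot; z along the axis to the nose.
- black_yellow_mid (a point): Look-alike to leave alone: the other microscope's objective, same shape and size (60 mm tall, 34 mm across), yellow shoulder and band but BLACK barrel and nose, standing on the bench. Point: its centre, 30 mm above the foot; z along the axis to the nose.
- black_green_mid (a point): Look-alike to leave alone: the other microscope's objective, same shape and size (60 mm tall, 34 mm across), green shoulder and band but BLACK barrel and nose, standing on the bench. Point: its centre, 30 mm above the foot; z along the axis to the nose.
- seat_red: Red seat: fixed red ring, outside 52, inside 44, 5 mm high, red floor. The 4 seats, in any order, form a straight row at 70 mm pitch (along y) in the caddy, a fixed cream tray 300 x 92 mm, floor 10 mm above the bench, rim 5 mm above that; green 17 mm lips at its ends. Origin: centre of the ring's floor, where the objective's foot goes; z up.
- seat_yellow: Yellow seat: fixed yellow ring, outside 52, inside 44, 5 mm high, yellow floor. The 4 seats, in any order, form a straight row at 70 mm pitch (along y) in the caddy, a fixed cream tray 300 x 92 mm, floor 10 mm above the bench, rim 5 mm above that; green 17 mm lips at its ends. Origin: centre of the ring's floor, where the objective's foot goes; z up.
- seat_green: Green seat: fixed green ring, outside 52, inside 44, 5 mm high, green floor. The 4 seats, in any order, form a straight row at 70 mm pitch (along y) in the caddy, a fixed cream tray 300 x 92 mm, floor 10 mm above the bench, rim 5 mm above that; green 17 mm lips at its ends. Origin: centre of the ring's floor, where the objective's foot goes; z up.
- seat_blue: Blue seat: fixed blue ring, outside 52, inside 44, 5 mm high, blue floor. The 4 seats, in any order, form a straight row at 70 mm pitch (along y) in the caddy, a fixed cream tray 300 x 92 mm, floor 10 mm above the bench, rim 5 mm above that; green 17 mm lips at its ends. Origin: centre of the ring's floor, where the objective's foot goes; z up.

How it is judged:
At the end, for the whole second after the job is handed in: Each silver objective stands at rest and released inside the ring of its own colour: its axis within 11.5 mm of the ring's centre, its foot on the ring's floor (4 mm below to 2.5 mm above), upright within 0.1 rad; both black objectives within 15 mm of where they started and upright within 0.1 rad (horizontal distance between obj_red_mid and seat_red below 0.0115 m and z of obj_red_mid in the frame of seat_red between 0.026 and 0.0325 m and angle between each of obj_red_mid, obj_yellow_mid, obj_green_mid, obj_blue_mid, black_yellow_mid, black_green_mid's own z axis and vertical below 0.1 rad and linear speed of each of obj_red, obj_yellow, obj_green, obj_blue below 0.02 m/s and contact force between the fingers and obj_red below 0.1 N and horizontal distance between obj_yellow_mid and seat_yellow below 0.0115 m and z of obj_yellow_mid in the frame of seat_yellow between 0.026 and 0.0325 m and contact force between the fingers and obj_yellow below 0.1 N and horizontal distance between obj_green_mid and seat_green below 0.0115 m and z of obj_green_mid in the frame of seat_green between 0.026 and 0.0325 m and contact force between the fingers and obj_green below 0.1 N and horizontal distance between obj_blue_mid and seat_blue below 0.0115 m and z of obj_blue_mid in the frame of seat_blue between 0.026 and 0.0325 m and contact force between the fingers and obj_blue below 0.1 N and distance of each of black_yellow_mid, black_green_mid from where it was at the start of the episode below 0.015 m); the robot touches nothing.
It fails at once if a silver objective is knocked over (leans more than 0.7 rad) (angle between any of obj_red_mid, obj_yellow_mid, obj_green_mid, obj_blue_mid's own z axis and vertical above 0.7 rad).
It fails at once if a silver objective is dropped or thrown (faster than 0.6 m/s, as after a fall of about 20 mm, while not in the fingers) ((linear speed of obj_red above 0.6 m/s and contact force between the fingers and obj_red below 0.1 N) or (linear speed of obj_yellow above 0.6 m/s and contact force between the fingers and obj_yellow below 0.1 N) or (linear speed of obj_green above 0.6 m/s and contact force between the fingers and obj_green below 0.1 N) or (linear speed of obj_blue above 0.6 m/s and contact force between the fingers and obj_blue below 0.1 N)).
It fails at once if a black objective is moved (over 15 mm) or tipped (over 0.3 rad) (distance of any of black_yellow_mid, black_green_mid from where it was at the start of the episode above 0.015 m or angle between any of black_yellow_mid, black_green_mid's own z axis and vertical above 0.3 rad).
It also fails if it takes over 96 s, if anything falls off the work surface, if the arm or the gripper's body presses on something with over 40 N, if the wrist force passes 120 N, or if a joint passes its speed limit or range.

## Robot

A 7-joint arm with a two-finger parallel gripper is mounted at the origin on the work surface. World frame = base frame: x ahead of the robot, y to its left, z up, the work surface at z = 0. Lengths are in m, angles in rad, forces in N, time in s.
With the tool pointing down it reaches from about 0.35 to 0.9 m from the base axis. Payload 7.2 kg.
Tool frame: the origin (TCP) lies between the finger pads; the fingertips stand 11 mm ahead of it and the grasp point (between the pads) lies 8 mm behind it; z points along the fingers, y is the line along which they close (so a half turn about z gives the same grasp; the last joint's range is limited). The gripper opens to 85 mm and grips with 20 to 120 N. Pads are 22 mm wide; open, the fingers measure 114 mm over their backs; the gripper's body (76 mm by 85 mm) begins 54 mm behind the grasp point. The pads swing forward as they close: fully open they stand 13 mm farther back than shut.
Start: joints at [-1.215, 0.411, -0.013, 1.596, 0.006, 1.134, -0.082], TCP at [0.257, 0.57, 0.242] pointing down, gripper open.
Joint ranges: [-2.95, 2.95], [-0.29, 1.99], [-1.47, 1.44], [0.14, 2.54], [-1.03, 4.17], [0.13, 1.85], [-2.86, 2.86]. Speed limits (rad/s): [2.39, 2.39, 3.01, 3.01, 3.14, 3.14, 3.14].

## Interface

Orientations are given as a rotation vector (axis times angle).
In Python, from cell import r gives the robot as it stands.
- The arm moves only by the tool arm_command, never from a script. Its argument "commands" is a list of rows, each a list of 4 numbers: the shift along the tool's x, y, z each as a share of 0.5 m, from -1 to 1, then the turn about the tool's z as a share of pi/2 rad, from -1 to 1. A call has exactly 10 rows; each row is the pose to reach, as a shift and turn from the pose commanded when the call began, along the tool's axes at that moment; what a row does not reach only later rows make up. A row lasts 1/12 s, in which the tool goes at most 41.7 mm and 7.16 degrees, less where a joint would pass 70% of its speed; a pose out of reach is approached as far as the arm can. A call with a number of a shift or a turn outside -1 to 1 is refused whole. A call with a gripper value outside its range is refused whole. "gripper" is the opening, from -1 (shut) to 1 (fully open), so that 0 is half open, set as the call begins (left out, the last holds). The fingers move at their own pace and stop on an object; "newtons" is the grip in N (left out, the last holds). Time passes only in rows, so rows that repeat a pose let the fingers close, or fill a call up. It gives the time, the measured TCP pose, the force, the opening and the grip force at its end, in the units of the state.
- r.observe(): the state, without advancing time (a new reading comes with each control period).
- r.grab_frame(name): name is "scene" or "top" or "wrist"; returns a dict with "img" (480x640x3 uint8, red, green, blue), "camera_matrix" (3x3 intrinsics, pixels), "extrinsics" (4x4, takes a point from camera to world coordinates). Camera axes: x right, y up, looking along -z (the intrinsics and any distortion apply to the point x, -y, -z); pixel columns grow to the right and rows downward; lengths in m; the calibration is good to about 2 mm. The wrist camera is an equidistant fisheye: a pixel r from the principal point sees the ray r / f radians off the axis. A picture is of the moment at which its call begins. There is no depth.
- r.finish_job(): hands the job in; it is judged then, once.
Trained networks look in a picture, given as the dict that the camera call returned (one of the last four; its "shot" number tells which), for a name from the list of things; names that differ only in an ending like _2 or _b are one class to them, and where a whole thing is asked for, a point or a joint stands for the part that bears it (a point fixed in the world has none). Each returns a list of dicts, best first, with "score" (0 to 1); they miss things now and then, are a little off and sometimes report something else, mostly with a low value. They report only what shows in the picture. A call takes as long as a camera call.
- r.boxes_of(label, picture): "point" ([x, y, z] in m, in the coordinates of the camera as it stood for that picture, good to about 4 mm: the middle of the surface that is visible of it).
- r.trace(label, picture): "region" (480x640 bool, what is visible of it).
The state is a dict: "time_s": time; "joints": joint angles; "joint_velocities": joint speeds; "effort": joint torques, N m; "tool_pos": TCP position; "tcp_rot": TCP orientation; "contact_force": force on the tool from outside, world axes, zero at the start; "moment": the same for the moment, N m; "width": finger opening in m; "finger_force": force on a finger pad.
Only numpy, scipy, OpenCV 4.12 (cv2) and the standard library are available. Lean on these libraries where they do the work, as an engineer would, in place of code of your own. Each camera call takes 0.05 s, during which the arm holds its last target. There are 200 camera calls.

## Working session

There is one attempt and no reset: what is moved stays moved. The work goes in short steps, Python scripts to look and compute and a tool call to move; the robot and the scene stay as the last step left them, time stands still between calls to the robot, and variables do not carry over. Pictures are saved under pics/ and viewed, at most 14 in all, crops included, and the job is handed in when it is done.

Besides the shell and the picture viewer there is one more tool, called after "Call:" as name(argument=value, ...) on one line, values as JSON. arm_command: Moves the arm, as the interface text tells. Its arguments: {"type":"object","properties":{"commands":{"type":"array"},"gripper":{"type":"number"},"newtons":{"type":"number"}},"required":["commands"]}

```bash
mkdir -p pics; ls
cat > h.py <<'E'
import numpy as np, cv2
from cell import r
def save(f,n): cv2.imwrite('pics/'+n,cv2.cvtColor(f['img'],cv2.COLOR_RGB2BGR))
def w(f,p): return (f['extrinsics']@np.r_[p,1])[:3]
E
python3 - <<'E'
from h import *
print(r.observe())
N=['obj_red_mid','obj_yellow_mid','obj_green_mid','obj_blue_mid','black_yellow_mid','black_green_mid','seat_red','seat_yellow','seat_green','seat_blue']
for c in ['top','scene']:
    f=r.grab_frame(c); save(f,c+'0.png')
    if c=='top': print(f['camera_matrix'],f['extrinsics'].round(3))
    for n in N: print(c,n,[(d['score'].__round__(2),w(f,d['point']).round(3).tolist()) for d in r.boxes_of(n,f)[:3]])
E
```

```text
pics
{'time_s': 0.0, 'joints': array([-1.21522255,  0.41190128, -0.01271645,  1.59705432,  0.00561919,
        1.1343143 , -0.08221787]), 'joint_velocities': array([ 6.65286358e-04, -2.27644408e-05, -8.22614093e-06, -1.10299934e-03,
       -7.17279684e-04,  4.45243480e-04, -2.72046450e-04]), 'effort': array([ 1.20937624e-03, -6.00639725e+01,  6.82758596e-01, -2.99418873e+01,
        1.37937200e-02,  1.04922298e-02, -1.49161059e-05]), 'tool_pos': array([0.25684193, 0.56925136, 0.24144798]), 'tcp_rot': array([-6.60617981e-01, -3.07112890e+00,  2.55615537e-03]), 'contact_force': array([-0.11923462,  0.11689401,  0.6965455 ]), 'moment': array([ 0.04362666, -0.01089764, -0.00168473]), 'finger_force': 0.0, 'width': 0.0853077737959267}
[[610.97357502   0.         320.80986672]
 [  0.         610.97357502 243.01506866]
 [  0.           0.           1.        ]] [[ 0.003  0.99  -0.141  0.371]
 [-1.     0.002 -0.008  0.   ]
 [-0.007  0.141  0.99   1.311]
 [ 0.     0.     0.     1.   ]]
top obj_red_mid [(0.7, [0.431, -0.217, 0.052])]
top obj_yellow_mid [(0.7, [0.428, 0.23, 0.048]), (0.44, [0.60
[... 277 characters left out ...]
llow [(0.84, [0.62, -0.099, 0.014])]
top seat_green [(0.68, [0.608, 0.038, 0.013])]
top seat_blue [(0.57, [0.605, 0.111, 0.011])]
scene obj_red_mid [(0.65, [0.445, -0.22, 0.036])]
scene obj_yellow_mid [(0.74, [0.438, 0.224, 0.037])]
scene obj_green_mid [(0.73, [0.596, 0.291, 0.036]), (0.45, [0.608, 0.04, 0.012])]
scene obj_blue_mid [(0.6, [0.453, -0.069, 0.039])]
scene black_yellow_mid [(0.71, [0.583, -0.307, 0.041]), (0.59, [0.612, -0.028, 0.009])]
scene black_green_mid [(0.64, [0.441, 0.078, 0.036])]
scene seat_red [(0.8, [0.609, -0.028, 0.009])]
scene seat_yellow [(0.66, [0.61, -0.099, 0.012])]
scene seat_green [(0.72, [0.611, 0.04, 0.013])]
scene seat_blue [(0.78, [0.605, 0.114, 0.016])]
```

View pics/top0.png

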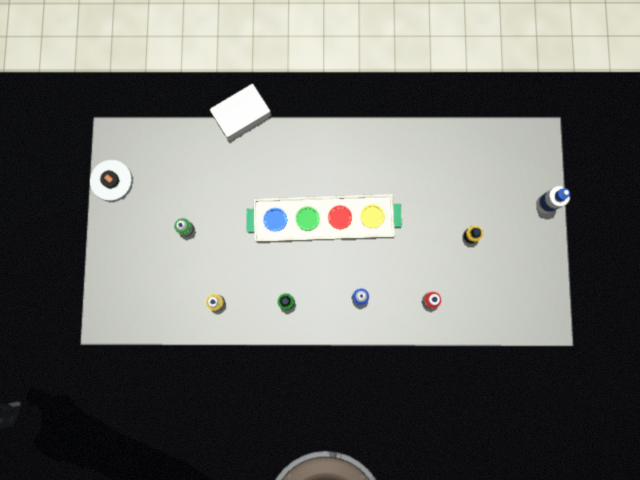

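```bash
cat > m.py <<'E'
from h import *
# seats: ring centroid on plane z=.0125 ; objs: trace in top, ray to plane z
f=r.grab_frame('top'); K=f['camera_matrix'];E=f['extrinsics']
def ray(u,v,z):
    d=E[:3,:3]@np.array([(u-K[0,2])/K[0,0],-(v-K[1,2])/K[1,1],-1]); o=E[:3,3]
    return o+d*(z-o[2])/d[2]
def proj(p):
    c=E[:3,:3].T@(np.array(p)-E[:3,3]); return np.array([K[0,2]+K[0,0]*c[0]/-c[2],K[1,2]-K[1,1]*c[1]/-c[2]])
sil=[(0,.013),(.008,.017),(.044,.017),(.051,.013),(.06,.008)]
from scipy.optimize import minimize
def hull(x,y):
    P=[proj((x+R*np.cos(a),y+R*np.sin(a),z)) for z,R in sil for a in np.linspace(0,6.28,24)]
    return cv2.convexHull(np.float32(P)*16).astype(np.int32)
def main():
  for n in ['seat_red','seat_yellow','seat_green','seat_blue']:
    d=r.trace(n,f)[0]['region'].astype(np.uint8); (u,v),R=cv2.minEnclosingCircle(cv2.findNonZero(d)); p=cv2.findNonZero(d).reshape(-1,2)
    print(n,ray(*((p.min(0)+p.max(0))/2),.014).round(4),R)
  for n in ['obj_red_mid','obj_yellow_mid','obj_green_mid','obj_blue_mid','black_yellow_mid','black_green_mid']:
    d=r.trace(n,f)[0]['region']; v,u=np.nonzero(d); x0=ray(u.mean(),v.mean(),.04)[:2]
    def cost(q):
        m=np.zeros((480,640),np.uint8); cv2.fillPoly(m,[hull(*q)],1,shift=4)
        return (m.astype(bool)^d).sum()
    s=minimize(cost,x0,method='Nelder-Mead',options=dict(initial_simplex=[x0,x0+[.01,0],x0+[0,.01]]))
    print(n,s.x.round(4),s.fun,d.sum())
if __name__=='__main__': main()
E
python3 m.py
```

```text
seat_red [ 0.6111 -0.0295  0.014 ] 12.579202651977539
seat_yellow [ 0.6145 -0.0996  0.014 ] 12.545781135559082
seat_green [0.6088 0.0405 0.014 ] 12.3002290725708
seat_blue [0.6064 0.1107 0.014 ] 12.349188804626465
obj_red_mid [ 0.4332 -0.2206] 12.0 270
obj_yellow_mid [0.4281 0.2331] 28.0 246
obj_green_mid [0.5856 0.3037] 22.0 272
obj_blue_mid [ 0.4396 -0.0724] 11.0 246
black_yellow_mid [ 0.5719 -0.3109] 29.0 266Traceback (most recent call last):
  File "m.py", line 25, in <module>
    if __name__=='__main__': main()
                             ~~~~^^
  File "m.py", line 19, in main
    d=r.trace(n,f)[0]['region']; v,u=np.nonzero(d); x0=ray(u.mean(),v.mean(),.04)[:2]
      ~~~~~~~~~~~~^^^
IndexError: list index out of range
```

The top view shows the silver objectives green (184,227), yellow (215,302), blue (361,297) and red (433,300). The black ones are green (286,302) and yellow (473,235). The caddy seats run blue, green, red, yellow along row 217. I go to green first.

Call:
arm_command(commands=[[-0.818, -0.214, 0.08, 0.73], [-0.818, -0.214, 0.08, 0.73], [-0.818, -0.214, 0.08, 0.73], [-0.818, -0.214, 0.08, 0.73], [-0.818, -0.214, 0.08, 0.73], [-0.818, -0.214, 0.08, 0.73], [-0.818, -0.214, 0.08, 0.73], [-0.818, -0.214, 0.08, 0.73], [-0.818, -0.214, 0.08, 0.73], [-0.818, -0.214, 0.08, 0.73]], gripper=1, newtons=40)

```text
time_s: 2.48
tool_pos: [0.5809, 0.3078, 0.2031]
tcp_rot: [2.229, 2.214, 0.001]
contact_force: [0.9, 0.9, -0.4]
width: 0.0855
finger_force: 0.0
```

```bash
cat > wr.py <<'E'
import sys
from h import *
n=sys.argv[1]; f=r.grab_frame('wrist'); save(f,f'wrist_{n}_{f["shot"]}.png'); o=r.observe(); E=f['extrinsics'];K=f['camera_matrix']
print(o['tool_pos'].round(4),o['tcp_rot'].round(4),f['shot'])
print([(round(d['score'],2),w(f,d['point']).round(4)) for d in r.boxes_of(n,f)])
t=r.trace(n,f)
if t:
    v,u=np.nonzero(t[0]['region']); a=np.array([u.mean()-K[0,2],v.mean()-K[1,2]]); R=np.hypot(*a); th=R/K[0,0]
    d=E[:3,:3]@np.r_[a[0]/R*np.sin(th),-a[1]/R*np.sin(th),-np.cos(th)]
    for z in (.015,.035,.045): print(z,(E[:3,3]+d*(z-E[2,3])/d[2]).round(4),t[0]['score'],len(u))
print(E[:3,3].round(3))
E
python3 wr.py obj_green_mid
```

```text
[0.5877 0.2986 0.2025] [ 2.2306e+00  2.2021e+00 -7.0000e-04] 4
[(0.76, array([0.5849, 0.307 , 0.048 ]))]
0.015 [0.5865 0.3004 0.015 ] 0.89 1566
0.035 [0.5861 0.3053 0.035 ] 0.89 1566
0.045 [0.5859 0.3078 0.045 ] 0.89 1566
[0.581 0.379 0.335]
```

```bash
ls pics
```

```text
scene0.png
top0.png
wrist_obj_green_mid_4.png
```

View pics/wrist_obj_green_mid_4.png

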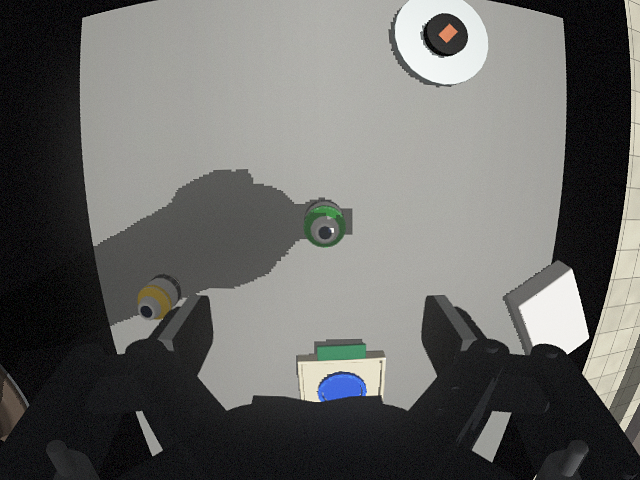

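Call:
arm_command(commands=[[0.01, -0.003, 0.06, 0.015], [0.01, -0.003, 0.12, 0.015], [0.01, -0.003, 0.18, 0.015], [0.01, -0.003, 0.2, 0.015], [0.01, -0.003, 0.2, 0.015], [0.01, -0.003, 0.2, 0.015], [0.01, -0.003, 0.2, 0.015], [0.01, -0.003, 0.2, 0.015], [0.01, -0.003, 0.2, 0.015], [0.01, -0.003, 0.2, 0.015]])

```text
time_s: 3.47
tool_pos: [0.5787, 0.3143, 0.1044]
tcp_rot: [2.247, 2.195, 0.003]
contact_force: [-0.2, 0.3, -0.8]
width: 0.0851
finger_force: 0.0
```

```bash
python3 - <<'E'
from h import *
for i in range(4):
    o=r.observe(); print(o['time_s'],o['tool_pos'].round(4),o['tcp_rot'].round(3),o['joint_velocities'].round(3)); r.grab_frame('wrist')
E
python3 wr.py obj_green_mid
```

```text
3.4667 [0.5787 0.3143 0.1044] [2.247 2.195 0.003] [ 0.001  0.007 -0.002  0.006 -0.001 -0.003  0.   ]
3.5167 [0.5785 0.3143 0.104 ] [2.247e+00 2.195e+00 2.000e-03] [ 0.001  0.006 -0.003  0.004 -0.002 -0.001 -0.001]
3.5667 [0.5784 0.3141 0.1038] [2.247e+00 2.195e+00 2.000e-03] [ 0.001  0.005 -0.001  0.005  0.    -0.002  0.001]
3.6167 [0.5783 0.314  0.1035] [2.247e+00 2.195e+00 1.000e-03] [ 0.001  0.003  0.001  0.002  0.001 -0.002  0.001]
[0.5782 0.314  0.1032] [-2.2471e+00 -2.1955e+00 -3.0000e-04] 9
[(0.58, array([0.5866, 0.3121, 0.0483]))]
0.015 [0.5868 0.2985 0.015 ] 0.75 3519
0.035 [0.5861 0.3063 0.035 ] 0.75 3519
0.045 [0.5857 0.3103 0.045 ] 0.75 3519
[0.579 0.385 0.236]
```

Call:
arm_command(commands=[[-0.018, 0.015, 0.0, -0.015], [-0.018, 0.015, 0.0, -0.015], [-0.018, 0.015, 0.04, -0.015], [-0.018, 0.015, 0.08, -0.015], [-0.018, 0.015, 0.12, -0.015], [-0.018, 0.015, 0.163, -0.015], [-0.018, 0.015, 0.163, -0.015], [-0.018, 0.015, 0.163, -0.015], [-0.018, 0.015, 0.163, -0.015], [-0.018, 0.015, 0.163, -0.015]])

```text
time_s: 4.65
tool_pos: [0.5864, 0.3053, 0.0232]
tcp_rot: [2.221, 2.221, 0.004]
contact_force: [0.1, -0.5, 0.9]
width: 0.0853
finger_force: 0.0
```

Call:
arm_command(commands=[[0, 0, 0, 0], [0, 0, 0, 0], [0, 0, 0, 0], [0, 0, 0, 0], [0, 0, 0, 0], [0, 0, 0, 0], [0, 0, 0, 0], [0, 0, 0, 0], [0, 0, 0, 0], [0, 0, 0, 0]], gripper=-1)

```text
time_s: 5.48
tool_pos: [0.5859, 0.305, 0.0222]
tcp_rot: [2.221, 2.222, 0.002]
contact_force: [-1.0, -0.3, 5.3]
width: 0.0329
finger_force: 39.6
```

Call:
arm_command(commands=[[0, 0, -0.08, 0], [0, 0, -0.16, 0], [-0.08, 0.007, -0.16, 0], [-0.16, 0.014, -0.16, 0], [-0.24, 0.02, -0.16, 0], [-0.31, 0.027, -0.16, 0], [-0.38, 0.033, -0.16, 0], [-0.45, 0.04, -0.16, 0], [-0.51, 0.046, -0.16, 0], [-0.529, 0.046, -0.16, 0]])

```text
time_s: 6.32
tool_pos: [0.6084, 0.0333, 0.1014]
tcp_rot: [2.227, 2.213, -0.004]
contact_force: [-0.1, -0.7, -1.9]
width: 0.0331
finger_force: 40.8
```

Call:
arm_command(commands=[[0, 0, 0, 0], [0, 0, 0, 0], [0, 0, 0, 0], [0, 0, 0, 0], [0, 0, 0, 0], [0, 0, 0, 0], [0, 0, 0, 0], [0, 0, 0, 0], [0, 0, 0, 0], [0, 0, 0, 0]])

```text
time_s: 7.15
tool_pos: [0.6085, 0.0404, 0.1016]
tcp_rot: [2.221, 2.222, 0.0]
contact_force: [-0.1, -0.1, -2.4]
width: 0.0328
finger_force: 40.8
```

```bash
python3 wr.py seat_green; python3 wr.py seat_blue
```

```text
[0.6085 0.0403 0.1016] [-2.221  -2.2218 -0.    ] 10
[(0.65, array([0.6111, 0.043 , 0.0134]))]
0.015 [0.609  0.0463 0.015 ] 0.86 4727
0.035 [0.6089 0.0523 0.035 ] 0.86 4727
0.045 [0.6089 0.0553 0.045 ] 0.86 4727
[0.608 0.111 0.234]
[0.6085 0.0403 0.1015] [-2.2211 -2.2217 -0.    ] 11
[(0.58, array([0.6063, 0.1143, 0.0109]))]
0.015 [0.6061 0.1116 0.015 ] 0.76 6379
0.035 [0.6063 0.1116 0.035 ] 0.76 6379
0.045 [0.6064 0.1116 0.045 ] 0.76 6379
[0.608 0.111 0.234]
```

Call:
arm_command(commands=[[0, 0, 0.04, 0], [0, 0, 0.08, 0], [0, 0, 0.1, 0], [0, 0, 0.115, 0], [0, 0, 0.125, 0], [0, 0, 0.13, 0], [0, 0, 0.134, 0], [0, 0, 0.137, 0], [0, 0, 0.137, 0], [0, 0, 0.137, 0]])

```text
time_s: 8.28
tool_pos: [0.6088, 0.0403, 0.0335]
tcp_rot: [2.221, 2.222, 0.001]
contact_force: [-0.0, -0.3, -2.0]
width: 0.0332
finger_force: 40.8
```

Run:
```python
from h import *
o=r.observe(); print(o['contact_force'],o['tool_pos'])
f=r.grab_frame('scene'); save(f,'place1.png')
```

```text
[-0.02794581 -0.3453874  -2.01420122] [0.60883879 0.04034924 0.03350265]
```

View pics/place1.png

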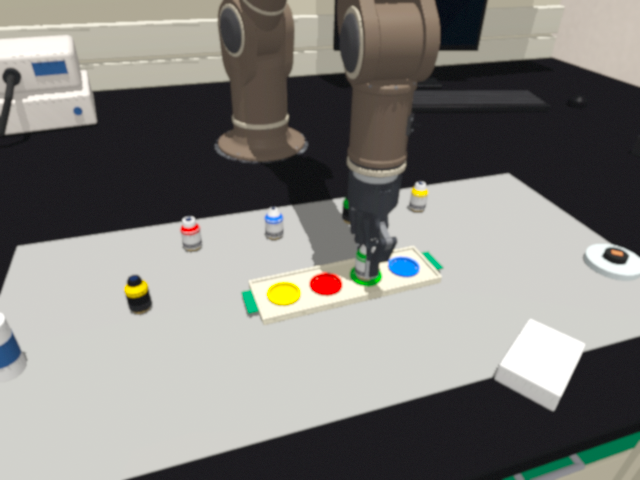

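The objective is upright in the green ring at (366,275). I ease it down the last millimetre and release it.

Call:
arm_command(commands=[[0, 0, 0.001, 0], [0, 0, 0.002, 0], [0, 0, 0.002, 0], [0, 0, 0.002, 0], [0, 0, 0.002, 0], [0, 0, 0.002, 0], [0, 0, 0.002, 0], [0, 0, 0.002, 0], [0, 0, 0.002, 0], [0, 0, 0.002, 0]])

```text
time_s: 9.17
tool_pos: [0.6087, 0.0403, 0.0322]
tcp_rot: [2.221, 2.222, 0.001]
contact_force: [-0.4, 0.7, 2.1]
width: 0.033
finger_force: 40.9
```

Call:
arm_command(commands=[[0, 0, 0, 0], [0, 0, 0, 0], [0, 0, 0, 0], [0, 0, 0, 0], [0, 0, 0, 0], [0, 0, 0, 0], [0, 0, 0, 0], [0, 0, 0, 0], [0, 0, 0, 0], [0, 0, 0, 0]], gripper=1)

```text
time_s: 10.0
tool_pos: [0.6085, 0.0403, 0.032]
tcp_rot: [-2.221, -2.222, 0.0]
contact_force: [0.6, -0.2, -0.5]
width: 0.0856
finger_force: 0.0
```

Call:
arm_command(commands=[[0, 0, -0.08, 0], [0, 0, -0.16, 0], [0, 0, -0.24, 0], [0.055, -0.052, -0.24, 0], [0.11, -0.104, -0.24, 0], [0.165, -0.155, -0.24, 0], [0.22, -0.206, -0.24, 0], [0.275, -0.258, -0.24, 0], [0.33, -0.31, -0.24, 0], [0.386, -0.361, -0.24, 0]])

```text
time_s: 10.83
tool_pos: [0.4265, 0.2342, 0.1523]
tcp_rot: [-2.221, -2.221, -0.001]
contact_force: [0.4, 0.3, -0.5]
width: 0.0855
finger_force: 0.0
```

Call:
arm_command(commands=[[0, 0, 0, 0], [0, 0, 0, 0], [0, 0, 0, 0], [0, 0, 0, 0], [0, 0, 0, 0], [0, 0, 0, 0], [0, 0, 0, 0], [0, 0, 0, 0], [0, 0, 0, 0], [0, 0, 0, 0]])

```text
time_s: 11.67
tool_pos: [0.4281, 0.2331, 0.152]
tcp_rot: [-2.221, -2.221, 0.0]
contact_force: [-0.3, -0.2, 0.6]
width: 0.0852
finger_force: 0.0
```

```bash
python3 wr.py obj_yellow_mid
```

```text
[0.428  0.2332 0.152 ] [-2.2213 -2.2216  0.    ] 13
[(0.78, array([0.4213, 0.2447, 0.0453]))]
0.015 [0.4267 0.2286 0.015 ] 0.86 2332
0.035 [0.4267 0.2342 0.035 ] 0.86 2332
0.045 [0.4268 0.237  0.045 ] 0.86 2332
[0.427 0.304 0.284]
```

Call:
arm_command(commands=[[0, -0.002, 0.05, 0], [0, -0.002, 0.1, 0], [0, -0.002, 0.15, 0], [0, -0.002, 0.2, 0], [0, -0.002, 0.23, 0], [0, -0.002, 0.26, 0], [0, -0.002, 0.26, 0], [0, -0.002, 0.26, 0], [0, -0.002, 0.26, 0], [0, -0.002, 0.26, 0]])

```text
time_s: 12.65
tool_pos: [0.4276, 0.2337, 0.0231]
tcp_rot: [2.221, 2.222, 0.003]
contact_force: [0.5, -0.2, 0.9]
width: 0.0855
finger_force: 0.0
```

Call:
arm_command(commands=[[0, 0, 0, 0], [0, 0, 0, 0], [0, 0, 0, 0], [0, 0, 0, 0], [0, 0, 0, 0], [0, 0, 0, 0], [0, 0, 0, 0], [0, 0, 0, 0], [0, 0, 0, 0], [0, 0, 0, 0]], gripper=-1)

```text
time_s: 13.48
tool_pos: [0.4272, 0.2334, 0.0225]
tcp_rot: [-2.221, -2.222, -0.001]
contact_force: [-1.0, -1.2, 5.9]
width: 0.0332
finger_force: 39.3
```

Call:
arm_command(commands=[[0, 0, -0.08, 0], [0, 0, -0.16, 0], [0, 0, -0.24, 0], [-0.07, 0.039, -0.24, 0], [-0.14, 0.079, -0.24, 0], [-0.21, 0.118, -0.24, 0], [-0.28, 0.157, -0.24, 0], [-0.35, 0.197, -0.24, 0], [-0.42, 0.236, -0.24, 0], [-0.49, 0.275, -0.24, 0]])

```text
time_s: 14.32
tool_pos: [0.5648, -0.0135, 0.1419]
tcp_rot: [-2.22, -2.222, 0.0]
contact_force: [1.5, 0.0, -1.8]
width: 0.033
finger_force: 40.9
```

Call:
arm_command(commands=[[-0.06, 0.034, 0, 0], [-0.12, 0.068, 0, 0], [-0.176, 0.099, 0, 0], [-0.176, 0.099, 0, 0], [-0.176, 0.099, 0.05, 0], [-0.176, 0.099, 0.1, 0], [-0.176, 0.099, 0.14, 0], [-0.176, 0.099, 0.16, 0], [-0.176, 0.099, 0.16, 0], [-0.176, 0.099, 0.16, 0]])

```text
time_s: 15.15
tool_pos: [0.6139, -0.0996, 0.062]
tcp_rot: [-2.221, -2.222, 0.001]
contact_force: [0.3, -0.7, -1.1]
width: 0.0328
finger_force: 40.8
```

Call:
arm_command(commands=[[0, 0, 0.02, 0], [0, 0, 0.04, 0], [0, 0, 0.05, 0], [0, 0, 0.054, 0], [0, 0, 0.056, 0], [0, 0, 0.058, 0], [0, 0, 0.059, 0], [0, 0, 0.06, 0], [0, 0, 0.06, 0], [0, 0, 0.06, 0]])

```text
time_s: 15.98
tool_pos: [0.6143, -0.0998, 0.0326]
tcp_rot: [2.221, 2.221, 0.001]
contact_force: [-1.7, -0.1, 3.8]
width: 0.0328
finger_force: 41.2
```

Call:
arm_command(commands=[[0, 0, 0, 0], [0, 0, 0, 0], [0, 0, 0, 0], [0, 0, 0, 0], [0, 0, 0, 0], [0, 0, 0, 0], [0, 0, 0, 0], [0, 0, 0, 0], [0, 0, 0, 0], [0, 0, 0, 0]], gripper=1)

```text
time_s: 16.82
tool_pos: [0.6141, -0.0997, 0.032]
tcp_rot: [-2.221, -2.222, -0.0]
contact_force: [-0.2, 0.1, -0.3]
width: 0.0854
finger_force: 0.0
```

Call:
arm_command(commands=[[0, 0, -0.08, 0], [0, 0, -0.16, 0], [0, 0, -0.24, 0], [0.01, -0.07, -0.24, 0], [0.02, -0.14, -0.24, 0], [0.03, -0.21, -0.24, 0], [0.04, -0.28, -0.24, 0], [0.055, -0.349, -0.24, 0], [0.055, -0.349, -0.24, 0], [0.055, -0.349, -0.24, 0]])

```text
time_s: 17.65
tool_pos: [0.4383, -0.0718, 0.1524]
tcp_rot: [-2.22, -2.222, -0.002]
contact_force: [0.4, 0.4, 1.8]
width: 0.0854
finger_force: 0.0
```

```bash
python3 wr.py obj_blue_mid
```

```text
[ 0.4401 -0.072   0.1527] [2.22   2.2215 0.0027] 14
[(0.68, array([ 0.4387, -0.0659,  0.0465]))]
0.015 [ 0.4393 -0.075   0.015 ] 0.9 2265
0.035 [ 0.4392 -0.0695  0.035 ] 0.9 2265
0.045 [ 0.4391 -0.0668  0.045 ] 0.9 2265
[ 0.438 -0.001  0.285]
```

Call:
arm_command(commands=[[0.002, 0, 0.05, 0], [0.002, 0, 0.1, 0], [0.002, 0, 0.15, 0], [0.002, 0, 0.2, 0], [0.002, 0, 0.23, 0], [0.002, 0, 0.26, 0], [0.002, 0, 0.26, 0], [0.002, 0, 0.26, 0], [0.002, 0, 0.26, 0], [0.002, 0, 0.26, 0]])

```text
time_s: 18.63
tool_pos: [0.4406, -0.0714, 0.0228]
tcp_rot: [2.22, 2.221, 0.002]
contact_force: [0.3, 0.9, 0.2]
width: 0.0858
finger_force: 0.0
```

Call:
arm_command(commands=[[0, 0, 0, 0], [0, 0, 0, 0], [0, 0, 0, 0], [0, 0, 0, 0], [0, 0, 0, 0], [0, 0, 0, 0], [0, 0, 0, 0], [0, 0, 0, 0], [0, 0, 0, 0], [0, 0, 0, 0]], gripper=-1)

```text
time_s: 19.47
tool_pos: [0.4398, -0.0712, 0.0225]
tcp_rot: [2.221, 2.222, 0.001]
contact_force: [-0.9, 0.7, 6.4]
width: 0.0328
finger_force: 39.2
```

Call:
arm_command(commands=[[0, 0, -0.08, 0], [0, 0, -0.16, 0], [0, 0, -0.24, 0], [0.055, 0.05, -0.24, 0], [0.11, 0.1, -0.24, 0], [0.165, 0.15, -0.24, 0], [0.22, 0.2, -0.24, 0], [0.275, 0.25, -0.24, 0], [0.33, 0.3, -0.24, 0], [0.364, 0.333, -0.24, 0]])

```text
time_s: 20.3
tool_pos: [0.6074, 0.1149, 0.1416]
tcp_rot: [-2.217, -2.225, -0.002]
contact_force: [1.4, 1.6, -1.8]
width: 0.0328
finger_force: 40.7
```

Call:
arm_command(commands=[[0, 0, 0, 0], [0, 0, 0, 0], [0, 0, 0, 0], [0, 0, 0.05, 0], [0, 0, 0.1, 0], [0, 0, 0.14, 0], [0, 0, 0.16, 0], [0, 0, 0.16, 0], [0, 0, 0.16, 0], [0, 0, 0.16, 0]])

```text
time_s: 21.13
tool_pos: [0.6068, 0.1104, 0.0635]
tcp_rot: [2.221, 2.22, 0.003]
contact_force: [0.1, 0.2, -0.6]
width: 0.0329
finger_force: 40.7
```

Call:
arm_command(commands=[[0, 0, 0.02, 0], [0, 0, 0.04, 0], [0, 0, 0.05, 0], [0, 0, 0.054, 0], [0, 0, 0.056, 0], [0, 0, 0.058, 0], [0, 0, 0.059, 0], [0, 0, 0.06, 0], [0, 0, 0.06, 0], [0, 0, 0.06, 0]])

```text
time_s: 21.97
tool_pos: [0.6061, 0.1108, 0.0326]
tcp_rot: [2.221, 2.222, 0.001]
contact_force: [-2.3, -0.5, 5.3]
width: 0.0332
finger_force: 41.2
```

Call:
arm_command(commands=[[0, 0, 0, 0], [0, 0, 0, 0], [0, 0, 0, 0], [0, 0, 0, 0], [0, 0, 0, 0], [0, 0, 0, 0], [0, 0, 0, 0], [0, 0, 0, 0], [0, 0, 0, 0], [0, 0, 0, 0]], gripper=1)

```text
time_s: 22.8
tool_pos: [0.606, 0.1109, 0.032]
tcp_rot: [-2.221, -2.222, -0.0]
contact_force: [0.9, 0.2, -0.2]
width: 0.0855
finger_force: 0.0
```

Call:
arm_command(commands=[[0, 0, -0.08, 0], [0, 0, -0.16, 0], [0, 0, -0.24, 0], [-0.07, -0.036, -0.24, 0], [-0.14, -0.073, -0.24, 0], [-0.21, -0.11, -0.24, 0], [-0.28, -0.146, -0.24, 0], [-0.35, -0.183, -0.24, 0], [-0.42, -0.219, -0.24, 0], [-0.49, -0.256, -0.24, 0]])

```text
time_s: 23.63
tool_pos: [0.4771, -0.1356, 0.1523]
tcp_rot: [2.221, 2.222, 0.001]
contact_force: [0.3, -0.8, 0.5]
width: 0.0852
finger_force: 0.0
```

Call:
arm_command(commands=[[-0.06, -0.03, 0, 0], [-0.12, -0.06, 0, 0], [-0.173, -0.09, 0, 0], [-0.173, -0.09, 0, 0], [-0.173, -0.09, 0, 0], [-0.173, -0.09, 0, 0], [-0.173, -0.09, 0, 0], [-0.173, -0.09, 0, 0], [-0.173, -0.09, 0, 0], [-0.173, -0.09, 0, 0]])

```text
time_s: 24.47
tool_pos: [0.4335, -0.22, 0.152]
tcp_rot: [-2.219, -2.223, -0.0]
contact_force: [0.6, 1.2, 0.5]
width: 0.0856
finger_force: 0.0
```

```bash
python3 wr.py obj_red_mid
```

```text
[ 0.4334 -0.2202  0.152 ] [-2.2197 -2.223   0.    ] 15
[(0.8, array([ 0.4305, -0.2154,  0.049 ]))]
0.015 [ 0.4325 -0.2241  0.015 ] 0.85 2339
0.035 [ 0.4325 -0.2185  0.035 ] 0.85 2339
0.045 [ 0.4325 -0.2157  0.045 ] 0.85 2339
[ 0.433 -0.149  0.284]
```

Call:
arm_command(commands=[[0.002, -0.002, 0.05, 0], [0.002, -0.002, 0.1, 0], [0.002, -0.002, 0.15, 0], [0.002, -0.002, 0.2, 0], [0.002, -0.002, 0.23, 0], [0.002, -0.002, 0.26, 0], [0.002, -0.002, 0.26, 0], [0.002, -0.002, 0.26, 0], [0.002, -0.002, 0.26, 0], [0.002, -0.002, 0.26, 0]])

```text
time_s: 25.45
tool_pos: [0.4328, -0.22, 0.023]
tcp_rot: [2.22, 2.221, 0.001]
contact_force: [-0.1, 0.2, 0.6]
width: 0.0853
finger_force: 0.0
```

Call:
arm_command(commands=[[0, 0, 0, 0], [0, 0, 0, 0], [0, 0, 0, 0], [0, 0, 0, 0], [0, 0, 0, 0], [0, 0, 0, 0], [0, 0, 0, 0], [0, 0, 0, 0], [0, 0, 0, 0], [0, 0, 0, 0]], gripper=-1)

```text
time_s: 26.28
tool_pos: [0.4325, -0.2198, 0.0225]
tcp_rot: [2.221, 2.221, 0.001]
contact_force: [-0.4, 1.5, 5.3]
width: 0.0331
finger_force: 39.2
```

Call:
arm_command(commands=[[0, 0, -0.08, 0], [0, 0, -0.16, 0], [0, 0, -0.24, 0], [0.055, 0.052, -0.24, 0], [0.11, 0.103, -0.24, 0], [0.165, 0.155, -0.24, 0], [0.22, 0.207, -0.24, 0], [0.275, 0.258, -0.24, 0], [0.33, 0.31, -0.24, 0], [0.38, 0.357, -0.24, 0]])

```text
time_s: 27.12
tool_pos: [0.6115, -0.0273, 0.1417]
tcp_rot: [-2.219, -2.222, 0.0]
contact_force: [0.6, -0.7, -1.9]
width: 0.033
finger_force: 41.0
```

Call:
arm_command(commands=[[0, 0, 0, 0], [0, 0, 0, 0], [0, 0, 0, 0], [0, 0, 0.05, 0], [0, 0, 0.1, 0], [0, 0, 0.14, 0], [0, 0, 0.16, 0], [0, 0, 0.16, 0], [0, 0, 0.16, 0], [0, 0, 0.16, 0]])

```text
time_s: 27.95
tool_pos: [0.6112, -0.0304, 0.0634]
tcp_rot: [2.221, 2.22, 0.002]
contact_force: [0.0, -0.2, -1.4]
width: 0.0331
finger_force: 40.9
```

Call:
arm_command(commands=[[0, 0, 0.02, 0], [0, 0, 0.04, 0], [0, 0, 0.05, 0], [0, 0, 0.054, 0], [0, 0, 0.056, 0], [0, 0, 0.058, 0], [0, 0, 0.059, 0], [0, 0, 0.06, 0], [0, 0, 0.06, 0], [0, 0, 0.06, 0]])

```text
time_s: 28.78
tool_pos: [0.6106, -0.0297, 0.0326]
tcp_rot: [2.221, 2.222, 0.001]
contact_force: [-2.3, -0.1, 3.5]
width: 0.0331
finger_force: 41.4
```

Call:
arm_command(commands=[[0, 0, 0, 0], [0, 0, 0, 0], [0, 0, 0, 0], [0, 0, 0, 0], [0, 0, 0, 0], [0, 0, 0, 0], [0, 0, 0, 0], [0, 0, 0, 0], [0, 0, 0, 0], [0, 0, 0, 0]], gripper=1)

```text
time_s: 29.62
tool_pos: [0.6106, -0.0296, 0.032]
tcp_rot: [2.221, 2.222, 0.0]
contact_force: [0.3, 0.2, -1.1]
width: 0.0853
finger_force: 0.0
```

Call:
arm_command(commands=[[0, 0, -0.08, 0], [0, 0, -0.16, 0], [0, 0, -0.24, 0], [0, 0, -0.32, 0], [0, -0.08, -0.36, 0], [0, -0.16, -0.36, 0], [0, -0.24, -0.36, 0], [0, -0.32, -0.36, 0], [0, -0.4, -0.36, 0], [0, -0.4, -0.36, 0]])

```text
time_s: 30.45
tool_pos: [0.4025, -0.0303, 0.211]
tcp_rot: [-2.218, -2.216, 0.004]
contact_force: [-0.5, 0.5, -1.8]
width: 0.0855
finger_force: 0.0
```

```bash
python3 - <<'E'
from h import *
f=r.grab_frame('scene'); 
cv2.imwrite('pics/end.png',cv2.resize(cv2.cvtColor(f['img'][150:350,100:460],cv2.COLOR_RGB2BGR),None,fx=2.2,fy=2.2))
E
sed -i "s/  for n in \['obj_red_mid'.*/  for n in ['obj_red_mid','obj_yellow_mid','obj_green_mid','obj_blue_mid']:/" m.py; sed -i "s/  for n in \['seat.*/  for n in []:/" m.py; python3 m.py
```

```text
obj_red_mid [ 0.6124 -0.0319] 73.0 189
obj_yellow_mid [ 0.6121 -0.0308] 23.0 244
obj_green_mid [0.6123 0.0394] 38.0 227
obj_blue_mid [0.6069 0.1111] 11.0 263
```

View pics/end.png

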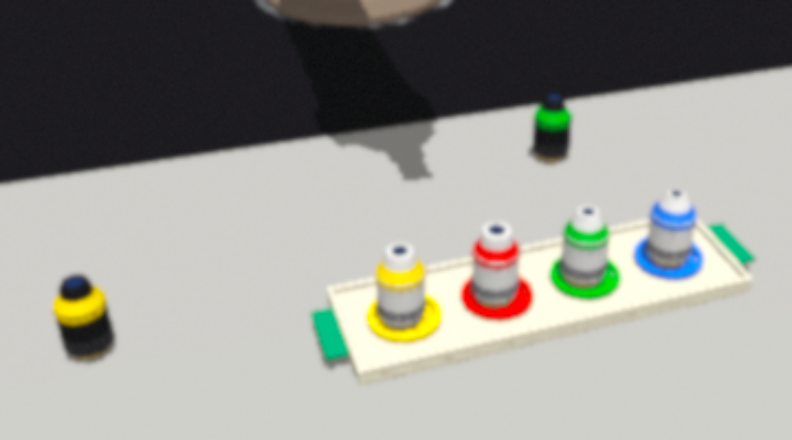

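The crop shows all four silver objectives upright in their own rings: yellow (400,310), red (497,290), green (585,270) and blue (670,250). Both black ones are still standing in place. The top-view "yellow" fit landed on the red objective, so I disregard it.

```bash
python3 -c "
from h import *
print(r.finish_job())"
```

```text
the job is handed in; nothing more can be done
None
```

I put all four silver objectives upright in the rings of their own colours, left both black ones standing where they were, and handed the job in at about 31 s; no verdict came back.

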